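# Put the last setup block away and snap the case shut

### The job

The saw is set up, so put the brass setup block that was left out away in the empty middle slot of its case and shut the case, pressing the lid with feeling until its stiff ball catch snaps and the lid lies fully shut. The slot takes the block on its narrow long edge and leaves finger room only at the middle of its sides: so first tip the block up from its broad side, stand it on that edge on the table top and let go, then take it afresh across its sides. Do not force the lid, and leave the case's other blocks and the things round about where they are.

Things in the scene. Friction and masses are not known exactly. Their poses are not given: they have to be found in the camera images.
- setup_block: the setup block left out: a plain pale brass bar 19 x 51 x 13 mm, about 0.1 kg, lying on its broad side (13 mm high). Origin: centre of the underside as it lies at the start; x runs across its 19 mm, y along its 51 mm, z through its 13 mm. On its narrow long edge it stands 19 mm high on a 13 x 51 mm foot, x upright (either way up will do)
- block_mid (a point): the middle of that block (6.5 mm above the origin); axes as the block's
- case: fitted dark wooden case 112 mm deep (x), 148 mm wide (y), rim 33 mm high, fixed; origin: centre of its underside; z up, -x its front (catch side), +x its hinge side. A dark grey insert (top 27 mm up) has three slots along x; the middle one is empty. A finger trough 32 mm wide (x -16 to +16 mm, floor 4 mm up) crosses them all
- slot (a point): centre of the empty middle slot's floor, 10 mm above the table top; axes as the case's. The slot is 55 mm long (x), 16 mm wide (y), 17 mm deep. The block's place: on its narrow long edge, length along x, its middle 9.5 mm above this point, top 2 mm proud of the insert, 4 mm below the shut lid. The slot's neighbour blocks begin 36 mm to either side of this point
- lid (a joint): angle of the lid: 0 fully shut, opens up and back to 2.1 rad, starts at 1.7 to 2.05, reads to 0.01. The stiff hinge (0.14 N m; lid 0.16 kg) holds it where it is left. At about 0.09 rad the bead on its tongue meets the catch's sprung ball; pressing with about 12 N at lid_press takes it past the ball (0.05 rad), then it snaps to 0 by itself
- lid_press (a point): point on the lid's outer (top) face, on its centre line, 105 mm from the hinge axis: press here. The lid is a board 3 to 118 mm from the hinge axis, 148 mm wide, 10 mm thick. Axes: z is the outer face's outward normal, -x leads away from the hinge. A brass tongue, 26 mm wide, covers the middle of the front edge out to 120.5 mm and hangs 18 mm below the lid
- lid_hinge (a point): middle of the hinge axis, at the lid's underside, 33 mm above the table top and 59 mm behind the case's centre; the axis runs along the case's y; the outer face is 10 mm from it
- thick_block: brass block 25 x 51 x 25 mm at home in the case, on the slot's +y side; leave it there. Origin: centre of its underside
- long_block: brass block 25 x 75 x 10 mm, at home on its edge in the case, on the slot's -y side; leave it there. Origin: centre of one broad side
- jig_corner (a point): near left corner, at the table top, of the big wooden box-joint jig that stands on the saw; the jig, 0.2 m high, lies beyond (+x) and to the right (-y) of this point: keep clear of it. The black saw top (right) and the wooden bench top (left), both level, are parted by an open gap 15 mm wide that runs along x, its middle 0.19 m to the left (+y) of this point; set nothing down over it
- offcut: bystander: loose wooden offcut 50 x 70 x 18 mm on the table top; origin: centre of its underside
- tape_measure: bystander: tape measure standing on the table top, 38 x 101 x 68 mm; origin: on its underside
- pencil: bystander: pencil lying on the table top, 171 mm long along its y; origin: centre of its underside
There are look-alikes about, which are no part of the job. Leave any black or turquoise look-alike of the setup_block alone.

How it is judged:
By the outcome, as a careful person would: the job done as asked, in the order asked, and still so for the second after the job is handed in, with the robot touching nothing.
It also fails if it takes over 72 s, if anything falls off the work surface, if the arm or the gripper's body presses on something with over 40 N, if the wrist force passes 120 N, or if a joint passes its speed limit or range.

### The arm

A 6-joint arm with a two-finger parallel gripper is mounted at the origin on a cart in front of the work surface, level with it; the furniture and walls round the work are solid. World frame = base frame: x ahead of the robot, y to its left, z up, the work surface at z = 0. Lengths are in m, angles in rad, forces in N, time in s.
With the tool pointing down it reaches from about 0.25 to 0.725 m from the base axis. Payload 4 kg.
Tool frame: the origin (TCP) lies at the very end of the fingers, on their centre line; the grasp point (between the pads) lies 19 mm behind it; z points along the fingers, y is the line along which they close (so a half turn about z gives the same grasp; the last joint's range is limited). The gripper opens to 85 mm and grips with 20 to 120 N. Pads are 22 mm wide; open, the fingers measure 114 mm over their backs; the gripper's body (76 mm by 85 mm) begins 54 mm behind the grasp point. The pads swing forward as they close: fully open they stand 13 mm farther back than shut.
Start: joints at [-1.146, 0.241, 0.005, 1.335, 0, 1.571], TCP at [0.206, -0.456, 0.231] pointing down, gripper open.
Joint ranges: [-2.72, 2.72], [-1.05, 1.87], [-1.09, 1.28], [-1.99, 2.15], [-1.42, 1.44], [-3.14, 3.14]. Speed limits (rad/s): [2.79, 2.79, 3.14, 3.14, 3.14, 3.14].

### API

Orientations are given as a unit quaternion [x, y, z, w].
In Python, from workcell import bot gives the robot as it stands.
- The arm moves only by the tool carry_out, never from a script. Its argument "increments" is one flat list of numbers, 5 for each row, row after row: the finger opening in cm, from 0 to 8.54, then the shift along the tool's x, y, z in cm, then the turn about the tool's z in rad. A call has exactly 5 rows; each row shifts and turns the commanded pose from where the row before left it, along the tool's axes as they then stand; what a row does not reach is not made up. A row lasts 1/8 s, in which the tool goes at most 62.5 mm and 10.7 degrees, less where a joint would pass 70% of its speed; a pose out of reach is approached as far as the arm can. A call with a gripper value outside its range is refused whole. The fingers move at their own pace and stop on an object; the grip force is fixed at half the most. Time passes only in rows, so rows that do not move let the fingers close, or fill a call up. It gives the time, the measured TCP pose, the force, the opening and the grip force at its end, in the units of the state.
- bot.get_obs(): the state, without advancing time (a new reading comes with each control period).
- bot.camera(name): name is "side" or "top" or "wrist"; returns a dict with "pixels" (420x560x3 uint8, blue, green, red), "range_z" (420x560 float32, m along the optical axis (not along the pixel's ray), 0 where there is no reading), "mtx" (3x3 intrinsics, pixels), "eye" and "attitude" of the camera in the world. Camera axes: x right, y down, z forward; pixel columns grow to the right and rows downward; lengths in m; the calibration is good to about 2 mm. A picture is of the moment at which its call begins.
- bot.job_done(): hands the job in; it is judged then, once.
Trained networks look in a picture, given as the dict that the camera call returned (one of the last four; its "shot" number tells which), for a name from the list of things; names that differ only in an ending like _2 or _b are one class to them, and where a whole thing is asked for, a point or a joint stands for the part that bears it (a point fixed in the world has none). Each returns a list of dicts, best first, with "p" (0 to 1); they miss things now and then, are a little off and sometimes report something else, mostly with a low value. They report only what shows in the picture. A call takes as long as a camera call. They do not tell look-alikes from the thing itself.
- bot.find_in(picture, name): "xyz" ([x, y, z] in m, in the coordinates of the camera as it stood for that picture, good to about 4 mm: the middle of the surface that is visible of it).
- bot.regions_of(picture, name): "mask" (420x560 bool, what is visible of it).
- bot.place_of(picture, name): "xyz" ([x, y, z] in m, in the coordinates of the camera as it stood for that picture, good to about 4 mm: a listed point, or the origin of a listed thing).
The state is a dict: "clock": time; "joint_pos": joint angles; "joint_vel": joint speeds; "tau": joint torques, N m; "eef_pos": TCP position; "tool_rot": TCP orientation; "ft_force": force on the tool from outside, world axes, zero at the start; "ft_torque": the same for the moment, N m; "grip_width": finger opening in m; "grasp_force": force on a finger pad.
Only numpy, scipy, OpenCV 4.12 (cv2) and the standard library are available. Lean on these libraries where they do the work, as an engineer would, in place of code of your own. Each camera call takes 0.05 s, during which the arm holds its last target. There are 200 camera calls.

## Working session

There is one attempt and no reset: what is moved stays moved. The work goes in short steps, Python scripts to look and compute and a tool call to move; the robot and the scene stay as the last step left them, time stands still between calls to the robot, and variables do not carry over. Pictures are saved under pics/ and viewed, at most 10 in all, crops included, and the job is handed in when it is done.

Besides the shell and the picture viewer there is one more tool, called after "Call:" as name(argument=value, ...), one argument or row to a line, values as JSON. carry_out: Moves the arm, as the interface text tells. Its arguments: {"type":"object","properties":{"increments":{"type":"array","items":{"type":"number"}}},"required":["increments"]}

```bash
mkdir -p pics; cat > h.py <<'E'
import numpy as np, cv2
from scipy.spatial.transform import Rotation as R
from workcell import bot
np.set_printoptions(precision=4,suppress=True)
def att(c):
    a=np.array(c["attitude"],float)
    return a if a.shape==(3,3) else R.from_quat(a).as_matrix()
def w(c,p): return att(c)@np.array(p)+np.array(c["eye"])
def cloud(c):
    z=c["range_z"]; K=np.array(c["mtx"]); v,u=np.indices(z.shape)
    P=np.dstack([(u-K[0,2])/K[0,0]*z,(v-K[1,2])/K[1,1]*z,z])
    return P@att(c).T+np.array(c["eye"])
def px(c,p):
    q=np.array(c["mtx"])@(att(c).T@(np.array(p)-c["eye"])); return q[:2]/q[2]
E
python3 - <<'E'
from h import *
for n in ["top","side"]:
    c=bot.camera(n); cv2.imwrite(f"pics/{n}0.png",c["pixels"]); print(n,c["eye"],c["attitude"])
    for k in ["setup_block","case","slot","lid_press","lid_hinge","jig_corner","offcut","tape_measure","pencil","thick_block","long_block"]:
        for d in bot.place_of(c,k)[:4]:
            p=w(c,d["xyz"]); print(k,round(d["p"],2),p,px(c,p).round())
print(bot.get_obs())
E
```

```text
top [0.3477 0.0546 1.2718] [ 0.7062 -0.7034  0.0531 -0.0605]
setup_block 0.7 [0.5472 0.0401 0.0178] [287. 214.]
setup_block 0.69 [0.4578 0.3586 0.0048] [162. 249.]
setup_block 0.57 [ 0.4489  0.2433 -0.0025] [207. 253.]
setup_block 0.53 [ 0.5445  0.2789 -0.0004] [194. 216.]
case 0.78 [ 0.5489  0.0792 -0.0001] [272. 215.]
slot 0.72 [0.5394 0.0811 0.0118] [271. 218.]
lid_press 0.79 [0.6387 0.09   0.1301] [266. 168.]
lid_press 0.62 [0.5422 0.0794 0.0014] [272. 217.]
lid_press 0.43 [ 0.6044 -0.2622 -0.0026] [403. 194.]
lid_hinge 0.77 [0.6035 0.0898 0.035 ] [267. 191.]
jig_corner 0.89 [ 0.6036 -0.265   0.0004] [405. 194.]
offcut 0.83 [ 0.4954 -0.1847  0.0029] [375. 236.]
tape_measure 0.64 [0.6405 0.4032 0.0027] [148. 180.]
pencil 0.74 [0.6003 0.0899 0.033 ] [267. 193.]
pencil 0.6 [ 0.6251 -0.0555  0.0033] [324. 186.]
pencil 0.25 [ 0.6039 -0.2642 -0.0007] [404. 194.]
thick_block 0.55 [0.5363 0.1288 0.0066] [252. 219.]
long_block 0.62 [0.5472 0.0416 0.0145] [286. 215.]
side [0.2221 1.2873 0.6594] [-0.1051  0.836  -0.5329  0.0781]
setup_block 0.66 [ 0.4598  0.3569 -0.0024] [284. 296.]
setup_b
[... 645 characters left out ...]
ape_measure 0.73 [ 0.6385  0.4059 -0.0002] [204. 296.]
pencil 0.65 [ 0.6235 -0.0624 -0.0016] [266. 213.]
pencil 0.41 [0.5949 0.0883 0.0297] [261. 226.]
long_block 0.66 [0.5455 0.0445 0.0157] [282. 225.]
{'clock': 1.2, 'joint_pos': array([-1.146 ,  0.2406,  0.005 ,  1.3352,  0.    ,  1.5708]), 'joint_vel': array([-0.0002,  0.0013, -0.0015,  0.0011,  0.0009, -0.0005]), 'tau': array([  0.0013, -37.2223,  25.2691,   0.0013,   0.0002,   0.    ]), 'eef_pos': array([ 0.2061, -0.4556,  0.2313]), 'tool_rot': array([ 0.9775,  0.2108,  0.    , -0.    ]), 'ft_force': array([ 0.1094, -0.0911, -0.3596]), 'ft_torque': array([ 0.0106,  0.0041, -0.0242]), 'grasp_force': 0.0, 'grip_width': 0.0854938063847256}
```

View pics/top0.png

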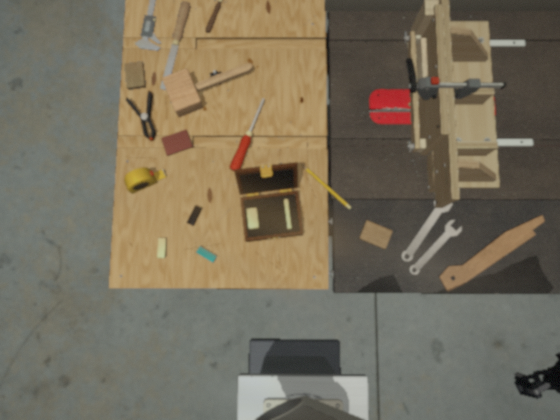

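View pics/side0.png

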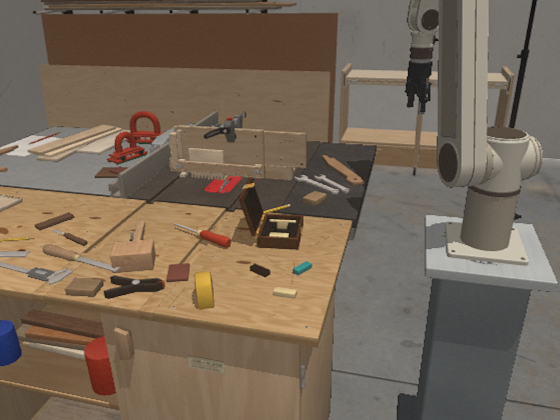

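Top view: the candidates are a pale brass bar at (161,248), a black look-alike at (194,215) and a turquoise one at (207,254); brass bars also sit in the case at (252,217) and (287,213). The plain pale brass bar left out is the one at (161,248), about (0.458, 0.357). The side view shows it at (284,294), and the lid standing open at the back of the case. I'll move above it and check it in a wrist crop.

```bash
cat >> h.py <<'E'
def yaw(q): 
    x=R.from_quat(q).as_matrix()[:,0]; return np.arctan2(x[1],x[0])
def plan(t,y=None,o=None):
    o=o or bot.get_obs(); M=R.from_quat(o["tool_rot"]).as_matrix()
    print("tcp",np.array(o["eef_pos"]),"yaw",round(yaw(o["tool_rot"]),4),"| shift cm (tool)",100*M.T@(np.array(t)-o["eef_pos"]),
      "turn",None if y is None else round(-(((y-yaw(o["tool_rot"])+np.pi/2)%np.pi)-np.pi/2),4))
E
python3 - <<'E'
from h import *
c=bot.camera("wrist"); o=bot.get_obs(); M=R.from_quat(o["tool_rot"]).as_matrix()
print("cam in tool",M.T@(np.array(c["eye"])-o["eef_pos"]), M.T@att(c), c["mtx"])
plan([.44,.35,.2],0)
c=bot.camera("top"); m=bot.regions_of(c,"setup_block")
P=cloud(c)
for d in m[:5]:
    q=P[d["mask"]]; r=cv2.minAreaRect((q[:,:2]*1000).astype(np.float32)); print(d["p"],np.median(q,0),r)
# bench extents
z=P[:,:,2]; b=(abs(z)<.006)
for v in (230,260): 
    u=np.where(b[v])[0]; print(v,P[v,u.min()],P[v,u.max()])
u=np.where(b[:,190])[0]; print(P[u.max(),190])
E
```

```text
cam in tool [ 0.0841 -0.0001 -0.1429] [[-0.0005 -0.9449 -0.3273]
 [ 1.     -0.0005 -0.0002]
 [ 0.     -0.3273  0.9449]] [[340.6351   0.     279.3822]
 [  0.     340.6351 209.3141]
 [  0.       0.       1.    ]]
tcp [ 0.2061 -0.4556  0.2313] yaw 0.4248 | shift cm (tool) [ 54.5144 -63.7571   3.129 ] turn 0.4248
0.61 [0.4607 0.3583 0.0134] ((419.0804138183594, 209.47059631347656), (337.2825622558594, 50.806549072265625), 73.83898162841797)
0.54 [0.5454 0.2782 0.0139] ((461.65252685546875, 164.76844787597656), (312.5831298828125, 52.67273712158203), 53.6174430847168)
0.5 [0.4457 0.2437 0.014 ] ((398.650146484375, 163.13914489746094), (239.00486755371094, 19.93633460998535), 60.110939025878906)
230 [0.5075 0.4898 0.0014] [ 0.5112 -0.6534  0.0027]
260 [0.4303 0.4896 0.0037] [ 0.4352 -0.6487 -0.0005]
[0.3634 0.284  0.001 ]
```

Call:
carry_out(
  increments=[8.5,0,0,0,-0.16,8.5,0,0,0,-0.16,8.5,0,0,0,-0.16,8.5,0,0,0,-0.17,8.5,0,0,0,-0.17],
)

```text
clock: 1.98
eef_pos: [0.2061, -0.4556, 0.2313]
tool_rot: [0.811, 0.585, -0.0, -0.0]
ft_force: [-0.4, -0.4, 0.8]
grip_width: 0.0852
grasp_force: 0.0
```

Call:
carry_out(
  increments=[8.5,0,0,0,-0.16,8.5,0,0,0,-0.16,8.5,4,1.2,0,0,8.5,4.5,1.3,0,0,8.5,4.5,1.3,0,0],
)

```text
clock: 2.6
eef_pos: [0.245, -0.3246, 0.2313]
tool_rot: [0.709, 0.705, 0.0, 0.0]
ft_force: [0.2, -0.9, 0.3]
grip_width: 0.0852
grasp_force: 0.0
```

Call:
carry_out(
  increments=[8.5,4.5,1.3,0,0,8.5,4.5,1.3,0,0,8.5,4.5,1.3,0,0,8.5,4.5,1.3,0,0,8.5,4.5,1.3,0,0],
)

```text
clock: 3.22
eef_pos: [0.3115, -0.0998, 0.2316]
tool_rot: [0.709, 0.705, 0.0, 0.001]
ft_force: [1.1, -0.3, -0.1]
grip_width: 0.085
grasp_force: 0.0
```

Call:
carry_out(
  increments=[8.5,4.5,1.3,0,0,8.5,4.5,1.3,0,0,8.5,4.5,1.3,0.5,0,8.5,4.5,1.3,0.5,0,8.5,4.5,1.3,0.5,0],
)

```text
clock: 3.85
eef_pos: [0.3779, 0.1251, 0.2164]
tool_rot: [0.709, 0.705, 0.0, 0.0]
ft_force: [0.8, 0.1, -1.5]
grip_width: 0.0853
grasp_force: 0.0
```

Call:
carry_out(
  increments=[8.5,4.5,1.3,0.5,0,8.5,4.5,1.3,0.5,0,8.5,4.5,1.3,0.5,0,8.5,4.0,1.3,0.2,0,8.5,0,0,0,0],
)

```text
clock: 4.47
eef_pos: [0.431, 0.3005, 0.1984]
tool_rot: [0.708, 0.706, -0.0, -0.0]
ft_force: [-0.9, -1.0, 0.3]
grip_width: 0.0851
grasp_force: 0.0
```

```bash
cat >> h.py <<'E'
def bar(c,xy,zlo,zhi,r=.05):
    P=cloud(c); p=P.reshape(-1,3); k=(np.hypot(p[:,0]-xy[0],p[:,1]-xy[1])<r)&(p[:,2]>zlo)&(p[:,2]<zhi)&(c["range_z"].ravel()>0)
    q=p[k]; m=np.zeros(k.shape,np.uint8); m[k]=1
    (cx,cy),(a,b),_=rc=cv2.minAreaRect((q[:,:2]*1000).astype(np.float32)); B=cv2.boxPoints(rc); e=[B[1]-B[0],B[2]-B[1]]; l=max(e,key=np.linalg.norm)
    print("bar",len(q),"centre",cx,cy,"size",a,b,"long dir",np.arctan2(l[1],l[0])%np.pi,"z med",np.median(q[:,2]))
E
python3 - <<'E'
from h import *
c=bot.camera("wrist"); o=bot.get_obs(); print(o["joint_pos"],o["ft_force"])
cv2.imwrite("pics/w1.png",c["pixels"])
for d in bot.place_of(c,"setup_block")[:3]: p=w(c,d["xyz"]); print(d["p"],p,px(c,p))
bar(c,(.459,.357),.009,.018); bar(c,(.459,.357),-.01,.004)
plan([.459,.357,.1],np.pi/2)
E
```

```text
[ 0.6071  0.3051  0.0059  1.2729 -0.0002  2.182 ] [ 0.3146 -0.2359  0.1322]
0.89 [ 0.4444  0.2392 -0.0013] [292.3108 232.6955]
0.79 [ 0.5441  0.2767 -0.002 ] [387.0559 199.3706]
0.68 [0.4601 0.3567 0.0032] [309.8405 122.1869]
bar 1134 centre 461.0853271484375 356.9495544433594 size 19.108184814453125 50.768310546875 long dir 3.1158874 z med 0.013068629201719001
bar 7388 centre 458.9844665527344 357.0465087890625 size 99.35543060302734 99.6159439086914 long dir 2.6521647 z med 0.0004053667378697834
tcp [0.4302 0.298  0.1988] yaw 1.5655 | shift cm (tool) [5.9301 2.8613 9.8738] turn -0.0053
```

View pics/w1.png

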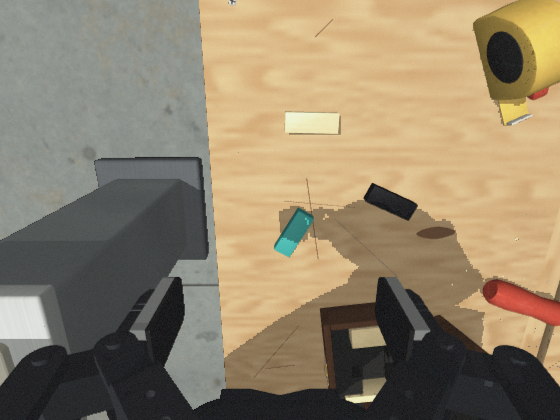

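The wrist view shows the pale brass bar at (312,123). The turquoise (294,232) and black (391,201) look-alikes are clearly different, so the choice stands. The tool can't tilt, so I'll pinch the bar by its ends near one long edge with a light grip and see whether it can swing upright.

Call:
carry_out(
  increments=[8.5,2.5,1.0,4,0.02,8.5,2.5,1.0,4,0,8.5,2.47,1.1,4,0,6.2,0,0,3,0,6.2,0,0,2,0],
)

```text
clock: 5.2
eef_pos: [0.4623, 0.3703, 0.0278]
tool_rot: [0.717, 0.697, -0.001, -0.0]
ft_force: [0.1, 0.1, 0.7]
grip_width: 0.062
grasp_force: 0.0
```

Call:
carry_out(
  increments=[6.2,0,0,1,0,6.2,0,0,0.8,0,5.8,0,0,0.6,0,5.5,0,0,0,0,5.3,0,0,0,0],
)

```text
clock: 5.82
eef_pos: [0.4632, 0.3724, 0.0058]
tool_rot: [0.716, 0.698, 0.0, -0.0]
ft_force: [0.1, -1.1, 0.2]
grip_width: 0.0527
grasp_force: 0.2
```

Call:
carry_out(
  increments=[5.2,0,0,0,0,5.15,0,0,0,0,5.1,0,0,0,0,5.08,0,0,0,0,5.08,0,0,0,0],
)

```text
clock: 6.45
eef_pos: [0.463, 0.3722, 0.0053]
tool_rot: [0.716, 0.698, 0.0, -0.0]
ft_force: [-1.4, 1.0, 1.2]
grip_width: 0.0511
grasp_force: 0.8
```

```bash
python3 - <<'E'
from h import *
c=bot.camera("wrist"); o=bot.get_obs(); print(o["eef_pos"],o["grip_width"],o["grasp_force"])
cv2.imwrite("pics/w2.png",c["pixels"][100:420,100:460])
bar(c,(.461,.352),.009,.018,.03)
E
```

```text
[0.463  0.3723 0.0053] 0.05089348691311455 0.737224817276001
bar 4164 centre 461.9778137207031 357.7523193359375 size 21.8026065826416 51.34614944458008 long dir 3.0863566 z med 0.012984439080405238
```

View pics/w2.png

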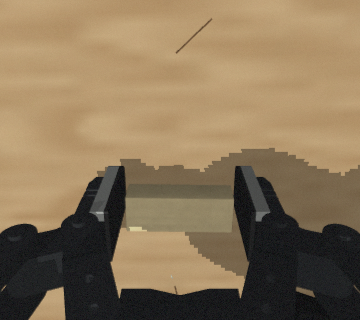

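The fingers rest lightly on both ends (crop: bar at about (180,210), a pad at each end), and the force follows the commanded width. I'll add a little squeeze and lift.

Call:
carry_out(
  increments=[5.06,0,0,0,0,5.05,0,0,0,0,5.04,0,0,0,0,5.04,0,0,0,0,5.04,0,0,0,0],
)

```text
clock: 7.12
eef_pos: [0.463, 0.3722, 0.0054]
tool_rot: [0.716, 0.698, 0.0, -0.0]
ft_force: [-1.6, 1.1, 1.3]
grip_width: 0.0503
grasp_force: 3.2
```

Call:
carry_out(
  increments=[5.04,0,0,-0.2,0,5.04,0,0,-0.3,0,5.04,0,0,-0.3,0,5.04,0,0,0,0,5.04,0,0,0,0],
)

```text
clock: 7.75
eef_pos: [0.4631, 0.3721, 0.0133]
tool_rot: [0.716, 0.698, 0.0, 0.0]
ft_force: [-1.1, -0.4, -1.3]
grip_width: 0.0505
grasp_force: 2.9
```

```bash
cat > prof.py <<'E'
from h import *
# side profile of the block between the fingers: height vs tool-x
def prof(c=None):
    c=c or bot.camera("wrist"); o=bot.get_obs(); M=R.from_quat(o["tool_rot"]).as_matrix()
    p=cloud(c)[c["range_z"]>0]; q=(p-o["eef_pos"])@M
    k=(abs(q[:,1])<.018)&(abs(q[:,0])<.04)&(p[:,2]<.08); q=q[k]*1000; z=p[k,2]*1000
    print("tcp",o["eef_pos"],"w",o["grip_width"],"f",o["grasp_force"],"ft",o["ft_force"])
    for a in range(-34,14,2):
        s=(q[:,0]>=a)&(q[:,0]<a+2)
        if s.sum()>3: print(a+1,np.percentile(z[s],[10,50,90]).round(1),end=" ")
    print()
prof()
E
python3 prof.py
```

```text
tcp [0.463  0.3721 0.0132] w 0.05057688880129998 f 2.880123183131218 ft [ 0.1558  0.0165 -1.1807]
-25 [13.7 14.1 14.4] -23 [14.3 14.9 15.5] -21 [15.  15.6 16.2] -19 [16.  16.4 17. ] -17 [16.7 17.3 17.9] -15 [17.4 18.  18.6] -13 [18.2 18.8 19.3] -11 [19.  19.6 20.2] -9 [19.8 20.4 20.9] -7 [ 0.1 19.7 21.2] -5 [ 0.3 16.  19.3] -3 [ 0.1 11.2 14.3] -1 [-0.3  0.4  1.4] 1 [-0.3  0.4  1.1] 3 [-0.4  0.5  1.1] 5 [-0.4  0.4  1. ] 7 [-0.3  0.3  1.1] 9 [-0.4  0.5  1.1] 11 [-0.2  0.4  1.1] 13 [-0.4  0.3  1.1]
```

It tips: the bar's slope is about 21° with its far edge near the table. I'll loosen slightly and keep lifting so it swings further.

Call:
carry_out(
  increments=[5.05,0,0,-0.2,0,5.06,0,0,-0.2,0,5.06,0,0,-0.2,0,5.06,0,0,0,0,5.06,0,0,0,0],
)

```text
clock: 8.43
eef_pos: [0.463, 0.3722, 0.0193]
tool_rot: [0.716, 0.698, 0.0, 0.0]
ft_force: [-0.3, 0.5, -1.6]
grip_width: 0.0502
grasp_force: 1.2
```

```bash
python3 prof.py
```

```text
tcp [0.463  0.3722 0.0193] w 0.05034924209866591 f 1.2292679026722908 ft [ 0.1701 -0.2048 -1.9048]
-33 [-0.2  0.5  1.2] -31 [-0.3  0.5  1.2] -29 [-0.3  0.4  1. ] -27 [-0.3  0.3  1. ] -25 [0.7 0.9 1.6] -9 [-0.1 25.  25.7] -7 [ 0.1 24.6 25.9] -5 [ 0.  23.5 24.9] -3 [ 0.2 22.3 23.8] -1 [ 0.  21.3 22.7] 1 [-0.  20.1 21.6] 3 [-0.1  1.  20.6] 5 [-0.4  0.5  1.2] 7 [-0.2  0.4  1.1] 9 [-0.4  0.4  1. ] 11 [-0.3  0.4  1.1] 13 [-0.3  0.4  1.2]
```

It now hangs at about 63°, with its lowest edge 2–3 mm above the table. Next I lower it until that edge touches, then follow the arc sideways to bring it flat on its edge.

Call:
carry_out(
  increments=[5.05,0,0,0.15,0,5.05,0,0,0.15,0,5.05,-0.2,0,0,0,5.05,-0.2,0,0.05,0,5.05,-0.2,0,0.05,0],
)

```text
clock: 9.1
eef_pos: [0.4628, 0.3661, 0.0155]
tool_rot: [0.716, 0.698, 0.0, -0.0]
ft_force: [-1.1, -0.3, 1.3]
grip_width: 0.0504
grasp_force: 2.6
```

```bash
python3 prof.py
```

```text
tcp [0.4628 0.3658 0.0154] w 0.050434626455942294 f 2.716018483042717 ft [-0.0679 -0.4262  0.2415]
-33 [-0.4  0.4  1. ] -31 [-0.4  0.4  1.1] -29 [-0.2  0.5  1. ] -27 [-0.3  0.4  1.1] -25 [-0.2  0.4  1.1] -23 [-0.1  0.5  1.1] -9 [20.2 20.8 21.3] -7 [20.4 21.1 21.8] -5 [20.1 20.8 21.5] -3 [19.6 20.4 21.1] -1 [ 0.3 19.7 20.7] 1 [ 0.2  7.1 19.8] 3 [ 0.3 15.3 19.3] 5 [-0.3  0.5  1.5] 7 [-0.5  0.4  1.2] 9 [-0.4  0.3  1. ] 11 [-0.3  0.4  1.1] 13 [-0.4  0.3  1.1]
```

Call:
carry_out(
  increments=[5.05,-0.1,0,0.05,0,5.05,-0.1,0,0.05,0,5.05,-0.1,0,0.05,0,5.05,0,0,0.05,0,5.05,0,0,0,0],
)

```text
clock: 9.78
eef_pos: [0.4627, 0.363, 0.0135]
tool_rot: [0.716, 0.698, -0.0, 0.0]
ft_force: [-2.3, -1.6, 4.4]
grip_width: 0.0501
grasp_force: 4.1
```

```bash
python3 prof.py
```

```text
tcp [0.4627 0.363  0.0135] w 0.0506653520188615 f 4.075931645929813 ft [-3.1861 -1.5839  5.1571]
-33 [-0.3  0.3  0.9] -31 [-0.3  0.4  1. ] -29 [-0.3  0.4  1.1] -27 [-0.3  0.3  1. ] -25 [-0.5  0.3  1.2] -23 [-0.3  0.4  1. ] -21 [0.7 1.1 1.4] -9 [18.8 19.4 20.1] -7 [18.8 19.5 20.1] -5 [18.8 19.5 20.2] -3 [18.8 19.5 20.1] -1 [18.7 19.5 20.2] 1 [18.7 19.3 20. ] 3 [ 0.8 10.9 18.9] 5 [-0.3  0.4  1. ] 7 [-0.4  0.4  1.2] 9 [-0.4  0.5  1.2] 11 [-0.4  0.4  1.1] 13 [-0.3  0.3  1.2]
```

It stands flat, 19 mm high. Let go and back off.

Call:
carry_out(
  increments=[5.15,0,0,0,0,5.3,0,0,0,0,5.6,0,0,0,0,6.2,0,0,0,0,6.5,0,0,0,0],
)

```text
clock: 10.45
eef_pos: [0.4629, 0.3632, 0.0133]
tool_rot: [0.716, 0.698, 0.0, 0.0]
ft_force: [-0.7, 0.5, -0.3]
grip_width: 0.0651
grasp_force: 0.0
```

Call:
carry_out(
  increments=[6.5,0,0,-1,0,6.5,0,0,-3,0,6.5,-1,0,-4,0,6.5,-2,0,-4,0,6.5,0,0,0,0],
)

```text
clock: 11.08
eef_pos: [0.4644, 0.3339, 0.1382]
tool_rot: [0.717, 0.697, 0.004, 0.001]
ft_force: [0.5, 0.8, -0.0]
grip_width: 0.0651
grasp_force: 0.0
```

```bash
python3 - <<'E'
from h import *
c=bot.camera("wrist"); o=bot.get_obs(); print(o["joint_pos"])
bar(c,(.462,.358),.014,.024,.045)
plan([.462,.358,.06],None)
# case: rim points from top view
c=bot.camera("top"); P=cloud(c); p=P.reshape(-1,3)
k=(abs(p[:,0]-.545)<.09)&(abs(p[:,1]-.08)<.11)&(p[:,2]>.03)&(p[:,2]<.037)
rc=cv2.minAreaRect((p[k,:2]*1000).astype(np.float32)); print(k.sum(),rc)
k=(abs(p[:,0]-.62)<.09)&(abs(p[:,1]-.08)<.11)&(p[:,2]>.06)
q=p[k]; print("lid",q.min(0),q.max(0))
E
```

```text
[0.624  0.4316 0.0239 1.1579 0.0001 2.2217]
bar 1099 centre 462.0711669921875 359.69793701171875 size 12.919293403625488 50.65137481689453 long dir 3.1109495 z med 0.01925142561746035
tcp [0.4633 0.3336 0.136 ] yaw 1.5439 | shift cm (tool) [ 2.4084 -0.2308  7.6096] turn None
981 ((547.08740234375, 80.614501953125), (121.82901000976562, 148.35313415527344), 7.220037937164307)
lid [0.5982 0.0179 0.0601] [0.6513 0.1647 0.1604]
```

The bar stands free on its edge at (0.462, 0.3597). Next: turn the tool about 90° and take it across its sides.

Call:
carry_out(
  increments=[6.5,0,0,0,-0.174,5,0,0,0,-0.174,4,0,0,0,-0.174,4,0,0,0,-0.174,4,0,0,0,-0.174],
)

```text
clock: 11.8
eef_pos: [0.461, 0.333, 0.1316]
tool_rot: [0.352, 0.936, -0.001, -0.001]
ft_force: [0.1, 0.0, 0.8]
grip_width: 0.0403
grasp_force: 0.0
```

Call:
carry_out(
  increments=[4,0,0,0,-0.174,4,0,0,0,-0.174,4,0,0,0,-0.174,4,0,0,0,-0.174,4,0,0,0,0],
)

```text
clock: 12.42
eef_pos: [0.4611, 0.3331, 0.1318]
tool_rot: [0.016, 1.0, -0.001, -0.001]
ft_force: [-0.6, 0.1, -0.2]
grip_width: 0.0397
grasp_force: 0.0
```

```bash
python3 - <<'E'
from h import *
plan([.462,.3597,.004],np.pi-.031)
c=bot.camera("wrist"); bar(c,(.462,.3597),.014,.024,.045)
E
```

```text
tcp [0.4611 0.3331 0.1318] yaw 3.1093 | shift cm (tool) [-0.0292  2.688  12.7729] turn -0.0013
bar 1017 centre 461.7614440917969 359.5223388671875 size 12.76252269744873 50.38349914550781 long dir 3.1050665 z med 0.019331508811083253
```

Call:
carry_out(
  increments=[4,-0.05,1.3,3,0,4,0,1.35,3,0,3.5,0,0,3,0,3,0,0,2,0,3,0,0,1.2,0],
)

```text
clock: 13.1
eef_pos: [0.4623, 0.3591, 0.0095]
tool_rot: [0.016, 1.0, -0.001, -0.001]
ft_force: [-0.3, 0.0, 0.6]
grip_width: 0.0302
grasp_force: 0.0
```

Call:
carry_out(
  increments=[3,0,0,0.55,0,2,0,0,0,0,1.6,0,0,0,0,1.4,0,0,0,0,1.0,0,0,0,0],
)

```text
clock: 13.72
eef_pos: [0.4639, 0.36, 0.0068]
tool_rot: [0.016, 1.0, 0.001, 0.001]
ft_force: [-0.5, 0.0, 4.0]
grip_width: 0.0107
grasp_force: 53.2
```

Call:
carry_out(
  increments=[0.8,0,0,0,0,0.8,0,0,-1,0,0.8,0,0,-3,0,0.8,0,0,-4,0,0.8,0,0,0,0],
)

```text
clock: 14.35
eef_pos: [0.4655, 0.3614, 0.0896]
tool_rot: [0.015, 1.0, 0.002, 0.003]
ft_force: [0.3, -0.2, -2.3]
grip_width: 0.0111
grasp_force: 59.2
```

```bash
python3 - <<'E'
from h import *
c=bot.camera("wrist"); o=bot.get_obs(); M=R.from_quat(o["tool_rot"]).as_matrix()
p=cloud(c)[c["range_z"]>0]; q=(p-o["eef_pos"])@M*1000
k=(abs(q[:,1])<5)&(abs(q[:,0])<45)&(q[:,2]>-60)&(q[:,2]<30)
for a in range(-40,40,4):
    s=k&(q[:,0]>=a)&(q[:,0]<a+4)
    if s.sum()>3: print(a+2,s.sum(),np.percentile(q[s,2],[5,50,95]).round(1))
print(o["grip_width"],o["grasp_force"])
plan([.545,.081,.13],np.pi+.126)
E
```

```text
-26 28 [-14.8 -14.3 -13.6]
-22 156 [-15.4 -14.6 -13.8]
-18 160 [-15.6 -14.6 -13.7]
-14 153 [-15.4 -14.6 -13.7]
-10 178 [-32.8 -14.7 -13.9]
-6 188 [-31.5 -14.7 -13.9]
-2 196 [-38.8 -14.9 -13.8]
2 203 [-38.9 -14.9 -13.8]
6 213 [-36.7 -14.7 -13.6]
10 231 [-36.4 -14.8 -13.7]
14 206 [-15.5 -14.6 -13.8]
18 199 [-15.5 -14.6 -13.7]
22 198 [-15.5 -14.5 -13.5]
26 454 [-15.   -9.    2.1]
0.0106595642720659 59.22201454639435
tcp [0.4643 0.3604 0.0875] yaw 3.1108 | shift cm (tool) [ -8.9395 -27.6697  -4.2864] turn -0.1568
```

The bar is held level and centred. Move to hover beside the case and measure the slot from there.

Call:
carry_out(
  increments=[0.8,-1.5,-3.3,-2,-0.078,0.8,-1.9,-4,-2,-0.078,0.8,-1.9,-4.2,-0.5,0,0.8,-1.9,-4.2,0,0,0.8,-1.5,-3,0,0],
)

```text
clock: 15.02
eef_pos: [0.5646, 0.1785, 0.129]
tool_rot: [-0.062, 0.998, -0.001, -0.002]
ft_force: [0.4, 0.4, -1.6]
grip_width: 0.0108
grasp_force: 59.2
```

Call:
carry_out(
  increments=[0.8,0,0,0,0,0.8,0,0,0,0,0.8,0,0,0,0,0.8,0,0,0,0,0.8,0,0,0,0],
)

```text
clock: 15.65
eef_pos: [0.5647, 0.1814, 0.1309]
tool_rot: [-0.063, 0.998, 0.0, 0.0]
ft_force: [0.4, -0.3, -2.0]
grip_width: 0.0114
grasp_force: 59.2
```

```bash
python3 - <<'E'
from h import *
c=bot.camera("wrist"); cv2.imwrite("pics/w3.png",c["pixels"])
for k in ["slot","case","lid_press","lid_hinge","thick_block","long_block"]:
    for d in bot.place_of(c,k)[:1]: p=w(c,d["xyz"]); print(k,round(d["p"],2),p,px(c,p))
p=cloud(c)[c["range_z"]>0]
s=(abs(p[:,0]-.545)<.085)&(abs(p[:,1]-.08)<.11)
k=s&(p[:,2]>.0305)&(p[:,2]<.036); print("rim",k.sum(),cv2.minAreaRect((p[k,:2]*1000).astype(np.float32)))
plan([.545,.081,.13],np.pi+.126)
np.savez("c3.npz",P=cloud(c),z=c["range_z"])
E
```

```text
slot 0.64 [0.5394 0.0831 0.0094] [158.4786 155.7931]
case 0.92 [ 0.5423  0.0789 -0.0023] [158.0955 156.1052]
lid_press 0.82 [0.6443 0.091  0.1309] [ 96.1758 388.6539]
lid_hinge 0.78 [0.6038 0.0845 0.033 ] [149.2418 243.4937]
thick_block 0.64 [0.5389 0.1281 0.0104] [216.041  162.6079]
long_block 0.78 [0.5427 0.0405 0.0159] [ 99.0537 154.6491]
rim 8827 ((544.7938232421875, 78.30116271972656), (117.4250259399414, 149.2408905029297), 7.214850425720215)
tcp [0.565  0.1807 0.1309] yaw -3.0164 | shift cm (tool) [ 3.2312 -9.6391  0.0852] turn -0.0008
```

View pics/w3.png

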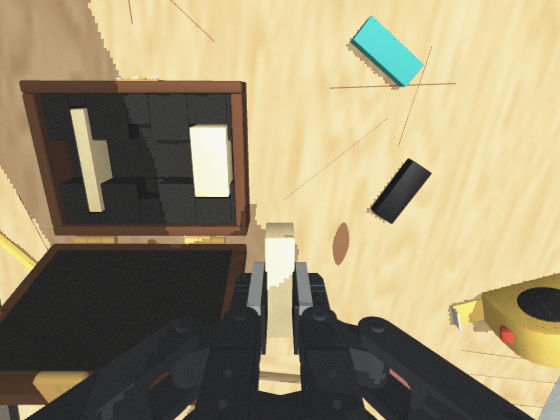

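The wrist view shows the case: the empty middle slot is around (158,155), between the long block (88,155) and the thick block (212,160). I'll refine the slot and the held bar from the depth.

```bash
python3 - <<'E'
from h import *
f=np.load("c3.npz"); P=f["P"][f["z"]>0]
yw=.126; C=np.array([.5425,.0805])
Rm=np.array([[np.cos(yw),np.sin(yw)],[-np.sin(yw),np.cos(yw)]])
q=(P[:,:2]-C)@Rm.T*1000; z=P[:,2]*1000
# insert edges facing: slot at 16<|x|<27
for n,s in (("+x",(q[:,0]>17)&(q[:,0]<26)),("-x",(q[:,0]<-17)&(q[:,0]>-26))):
    print(n,[(a,np.percentile(z[s&(q[:,1]>=a)&(q[:,1]<a+1)],50).round(0)) for a in range(-14,15) if (s&(q[:,1]>=a)&(q[:,1]<a+1)).sum()>2])
s=abs(q[:,1])<4
print("x",[(a,np.percentile(z[s&(q[:,0]>=a)&(q[:,0]<a+1)],50).round(0)) for a in range(-60,62) if (s&(q[:,0]>=a)&(q[:,0]<a+1)).sum()>2])
# rim outer edges
k=(z>30.5)&(z<36)
for a in (-40,-20,0,20,40):
    t=k&(abs(q[:,0]-a)<4)&(abs(q[:,1])<85); print("y at x",a,np.percentile(q[t,1],[.5,99.5]).round(1))
for a in (-50,-20,20,50):
    t=k&(abs(q[:,1]-a)<4)&(abs(q[:,0])<75); print("x at y",a,np.percentile(q[t,0],[.5,99.5]).round(1))
# held bar in tool frame
o=bot.get_obs(); M=R.from_quat(o["tool_rot"]).as_matrix(); t=(P-o["eef_pos"])@M*1000
k=(abs(t[:,1])<12)&(t[:,2]>-18)&(t[:,2]<-11)&(abs(t[:,0])<40)&((t[:,0]<-13)|(t[:,0]>13))
rc=cv2.minAreaRect(t[k,:2].astype(np.float32)); print("held (tool mm)",rc)
E
```

```text
+x [(-14, np.float64(27.0)), (-13, np.float64(28.0)), (-12, np.float64(27.0)), (-11, np.float64(19.0)), (-10, np.float64(20.0)), (-9, np.float64(11.0)), (-8, np.float64(10.0)), (-7, np.float64(10.0)), (-6, np.float64(10.0)), (-5, np.float64(11.0)), (-4, np.float64(11.0)), (-3, np.float64(10.0)), (-2, np.float64(10.0)), (-1, np.float64(11.0)), (0, np.float64(11.0)), (6, np.float64(27.0)), (7, np.float64(27.0)), (8, np.float64(27.0)), (9, np.float64(27.0)), (10, np.float64(28.0)), (11, np.float64(27.0)), (12, np.float64(27.0)), (13, np.float64(27.0)), (14, np.float64(27.0))]
-x [(-14, np.float64(27.0)), (-13, np.float64(27.0)), (-12, np.float64(28.0)), (-11, np.float64(22.0)), (-10, np.float64(18.0)), (-9, np.float64(10.0)), (-8, np.float64(11.0)), (-7, np.float64(10.0)), (-6, np.float64(10.0)), (-5, np.float64(10.0)), (-4, np.float64(10.0)), (-3, np.float64(10.0)), (-2, np.float64(10.0)), (-1, np.float64(11.0)), (6, np.float64(27.0)), (7, np.float64(27.0)), (8, np.float64(27.0)), (9, np.float64(28.0)), (10, np.float64(27.0)), (11, np.float64(27.0)), (12, np.float64(28.0)), (13, np.flo
[... 2464 characters left out ...]
7.0)), (44, np.float64(27.0)), (45, np.float64(28.0)), (46, np.float64(29.0)), (47, np.float64(33.0)), (48, np.float64(33.0)), (49, np.float64(33.0)), (50, np.float64(33.0)), (51, np.float64(33.0)), (52, np.float64(34.0)), (53, np.float64(33.0)), (54, np.float64(33.0)), (58, np.float64(39.0)), (59, np.float64(40.0)), (60, np.float64(44.0)), (61, np.float64(51.0))]
y at x -40 [-76.3  71.9]
y at x -20 [-75.3  71.8]
y at x 0 [-75.6  71.9]
y at x 20 [-75.4  71.9]
y at x 40 [-75.5  71.9]
x at y -50 [-56.7  59.5]
x at y -20 [-56.7  54.4]
x at y 20 [-56.7  54.3]
x at y 50 [-56.7  59.6]
held (tool mm) ((1.87384033203125, 0.5239129066467285), (51.70063781738281, 12.542275428771973), 0.62556391954422)
```

Call:
carry_out(
  increments=[0.8,1.1,-3.3,0,0,0.8,1.1,-3.3,0,0,0.8,1.2,-3.3,2,0,0.8,0,0,3,-0.011,0.8,0,0,3,0],
)

```text
clock: 16.62
eef_pos: [0.544, 0.0775, 0.0505]
tool_rot: [-0.067, 0.998, 0.0, 0.001]
ft_force: [1.3, -0.5, -2.7]
grip_width: 0.011
grasp_force: 59.3
```

Call:
carry_out(
  increments=[0.8,0,0,1.0,0,0.8,0,0,0,0,0.8,0,0,0,0,0.8,0,0,0,0,0.8,0,0,0,0],
)

```text
clock: 17.25
eef_pos: [0.5442, 0.0784, 0.0416]
tool_rot: [-0.068, 0.998, 0.0, 0.001]
ft_force: [0.1, 0.1, -0.7]
grip_width: 0.0112
grasp_force: 59.2
```

```bash
python3 - <<'E'
from h import *
plan([.5436,.0782,.0145],3.279)
c=bot.camera("wrist"); o=bot.get_obs(); M=R.from_quat(o["tool_rot"]).as_matrix(); P=cloud(c)[c["range_z"]>0]; t=(P-o["eef_pos"])@M*1000
k=(abs(t[:,1])<12)&(t[:,2]>-18)&(t[:,2]<-11)&(abs(t[:,0])<40)&((t[:,0]<-13)|(t[:,0]>13))
(cx,cy),s,a=cv2.minAreaRect(t[k,:2].astype(np.float32)); print("held tool",cx,cy,s,a); wc=M@np.array([cx/1000,cy/1000,0])+o["eef_pos"]; print("bar world",wc)
yw=.126; Rm=np.array([[np.cos(yw),np.sin(yw)],[-np.sin(yw),np.cos(yw)]]); q=(P[:,:2]-wc[:2])@Rm.T*1000; z=P[:,2]*1000
k=(z>30.5)&(z<36)
for a in (-40,-20):
    for lo,hi in((-85,0),(0,85)):
        u=k&(abs(q[:,0]-a)<6)&(q[:,1]>lo)&(q[:,1]<hi)
        if u.sum()>5: print("rim y rel bar at x",a,np.percentile(q[u,1],[1,99]).round(1))
for a in (-50,-30,30,50):
    u=k&(abs(q[:,1]-a)<5)&(q[:,0]<0)&(q[:,0]>-75)
    if u.sum()>5: print("rim front x rel bar at y",a,np.percentile(q[u,0],[1,99]).round(1))
cv2.imwrite("pics/w4.png",c["pixels"])
E
```

```text
tcp [0.5442 0.0784 0.0416] yaw -3.0052 | shift cm (tool) [ 0.0656 -0.0077  2.7113] turn -0.001
held tool 1.4645843505859375 0.11568021774291992 (12.562408447265625, 52.32028579711914) 89.39640045166016
bar world [0.5426 0.0782 0.0414]
rim y rel bar at x -40 [-73.3 -37.9]
rim y rel bar at x -40 [65.8 73.8]
rim y rel bar at x -20 [-73.4 -38. ]
rim y rel bar at x -20 [36.9 73.8]
rim front x rel bar at y -50 [-57.1 -49.5]
rim front x rel bar at y -30 [-57.1 -49.2]
rim front x rel bar at y 30 [-57.  -49.4]
rim front x rel bar at y 50 [-56.9  -0.6]
```

View pics/w4.png

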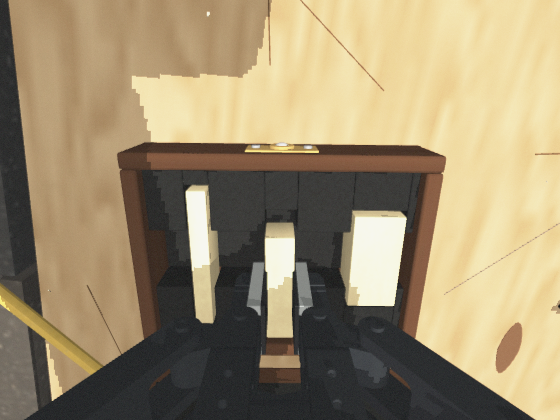

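The bar is centred over the slot (view: bar at (280,280), slot end at (280,200)), about 1 mm too far back. I'll correct that and lower it in.

Call:
carry_out(
  increments=[0.8,0.1,0,0,0,0.8,0,0,0.8,0,0.8,0,0,0.5,0,0.8,0,0,0.3,0,0.8,0,0,0,0],
)

```text
clock: 17.92
eef_pos: [0.5423, 0.078, 0.0243]
tool_rot: [-0.068, 0.998, -0.0, -0.0]
ft_force: [1.0, 0.0, -1.5]
grip_width: 0.0109
grasp_force: 59.2
```

Call:
carry_out(
  increments=[0.8,0,0,0.3,0,0.8,0,0,0.3,0,0.8,0,0,0.2,0,0.8,0,0,0.1,0,0.8,0,0,0,0],
)

```text
clock: 18.55
eef_pos: [0.5426, 0.078, 0.0168]
tool_rot: [-0.068, 0.998, 0.0, 0.0]
ft_force: [-1.5, -0.7, 4.8]
grip_width: 0.0112
grasp_force: 60.2
```

Contact at exactly the floor height (the bar was gripped 6.8 mm up and is now at 16.8 mm). Let go gently and rise.

Call:
carry_out(
  increments=[1.3,0,0,0,0,1.5,0,0,0,0,2.0,0,0,0,0,2.6,0,0,0,0,2.6,0,0,0,0],
)

```text
clock: 19.18
eef_pos: [0.5426, 0.0781, 0.0157]
tool_rot: [-0.068, 0.998, 0.0, -0.0]
ft_force: [0.1, -0.1, 0.9]
grip_width: 0.0259
grasp_force: 0.0
```

Call:
carry_out(
  increments=[2.6,0,0,-1,0,2.6,0,0,-2.5,0,2.6,0,0,-4,0,2.6,3,0,-3,0,2.6,5,0,0,0],
)

```text
clock: 19.8
eef_pos: [0.4665, 0.0677, 0.1244]
tool_rot: [-0.068, 0.998, 0.0, 0.004]
ft_force: [0.9, -0.4, -0.0]
grip_width: 0.0261
grasp_force: 0.0
```

```bash
python3 - <<'E'
from h import *
c=bot.camera("wrist"); cv2.imwrite("pics/w5.png",c["pixels"]); o=bot.get_obs(); print(o["eef_pos"],o["joint_pos"])
P=cloud(c)[c["range_z"]>0]; yw=.126; Rm=np.array([[np.cos(yw),np.sin(yw)],[-np.sin(yw),np.cos(yw)]]); q=(P[:,:2]-[.5416,.0785])@Rm.T*1000; z=P[:,2]*1000
for x in (-20,-10,0,10,20): 
    k=(abs(q[:,1])<4)&(abs(q[:,0]-x)<4); print(x,np.median(z[k]) if k.sum() else None,k.sum())
c=bot.camera("side"); 
for n in ("lid_press","lid_hinge"):
    for d in bot.place_of(c,n)[:1]: print(n,d["p"],w(c,d["xyz"]))
P=cloud(c)[c["range_z"]>0]; q=(P[:,:2]-[.5416,.0785])@Rm.T*1000; z=P[:,2]*1000
k=(abs(q[:,1])<90)&(q[:,0]>40)&(q[:,0]<150)&(z>36)&(z<200)
for a in range(36,170,8):
    s=k&(z>=a)&(z<a+8)
    if s.sum()>3: print(a+4,np.percentile(q[s,0],[5,50,95]).round(1))
E
```

```text
[0.4538 0.0659 0.1205] [ 0.1441  0.2496 -0.2873  1.043   0.      0.0078]
-20 29.39381699315155 84
-10 29.385114677833613 90
0 29.40728535478787 79
10 29.330201518072613 75
20 29.49137528223814 72
lid_press 0.96 [0.6397 0.0881 0.129 ]
40 [53.6 58.3 66. ]
48 [58.1 59.8 68.1]
56 [59.9 61.8 67.8]
64 [61.8 63.9 70.3]
72 [64.2 66.  75.3]
80 [67.1 68.6 75.9]
88 [69.2 70.9 76.9]
96 [71.5 73.5 80.6]
104 [73.8 75.6 82.3]
112 [76.6 78.3 87.1]
120 [78.4 80.  89. ]
128 [80.8 82.7 90.2]
136 [83.5 86.1 92. ]
144 [87.6 91.7 97.5]
152 [69.6 81.  92.4]
```

View pics/w5.png

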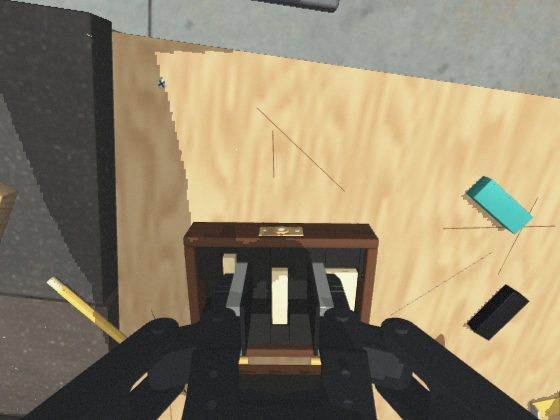

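The bar is seated: its top is level at 29.4 mm, 2 mm proud of the insert (view: bar at (280,295) between its untouched neighbours). The lid stands at about 1.86 rad. I'll close the fingers, pass over the lid and come down behind it.

Call:
carry_out(
  increments=[0,0,0,-2.5,0.011,0,0,0,-2.5,0,0,0,0.2,-2.5,0,0,-4,0,0,0,0,-5.4,0,0,0],
)

```text
clock: 20.62
eef_pos: [0.5589, 0.0813, 0.1977]
tool_rot: [-0.063, 0.998, 0.0, 0.002]
ft_force: [0.0, 0.9, 0.4]
grip_width: 0.0
grasp_force: 0.0
```

Call:
carry_out(
  increments=[0,-5.4,0,0,0,0,-5.4,0,0,0,0,-1.7,0,0,0,0,0,0,0,0,0,0,0,0,0],
)

```text
clock: 21.25
eef_pos: [0.6803, 0.0965, 0.1957]
tool_rot: [-0.063, 0.998, 0.0, -0.0]
ft_force: [-0.8, -0.2, -1.0]
grip_width: 0.0002
grasp_force: 0.0
```

```bash
cat > lid.py <<'E'
from h import *
yw=.126; Rm=np.array([[np.cos(yw),np.sin(yw)],[-np.sin(yw),np.cos(yw)]])
o=bot.get_obs(); t=o["eef_pos"]; print("tcp case mm",(np.array(t[:2])-[.5416,.0785])@Rm.T*1000,t[2]*1000,"yaw err",yaw(o["tool_rot"])+np.pi-yw,"ft",o["ft_force"],"clk",o["clock"])
c=bot.camera("side"); P=cloud(c)[c["range_z"]>0]; q=(P[:,:2]-[.5416,.0785])@Rm.T*1000; z=P[:,2]*1000
k=(q[:,1]>35)&(q[:,1]<80)&(q[:,0]>-80)&(q[:,0]<120)&(z>36)&(z<165)
print("pts",k.sum())
if k.sum()>20:
    a=np.c_[q[k,0],z[k]]; i=np.argmax(np.hypot(a[:,0]-59,a[:,1]-33)); print("far",a[i], "median dir",np.degrees(np.arctan2(np.median(a[:,1])-33,59-np.median(a[:,0]))))
for d in bot.place_of(c,"lid_press")[:1]:
    p=w(c,d["xyz"]); u=(p[:2]-[.5416,.0785])@Rm.T*1000; print("press",d["p"],u,p[2]*1000,"phi",np.arctan2(p[2]*1000-33,59-u[0])-.095)
E
python3 lid.py
```

```text
tcp case mm [139.8714   0.4574] 195.73020135498862 yaw err -0.0007730686967960532 ft [-0.8284 -0.1674 -0.9999] clk 21.25
pts 349
far [ 94.9611 145.9584] median dir 104.87314136607633
press 0.93 [92.5809 -2.0659] 125.98312314165206 phi 1.822369620216966
```

Call:
carry_out(
  increments=[0,0,0,2.5,0,0,0,0,2.5,0,0,0,0,2,0,0,1.2,0,0,0,0,1.2,0,0,0],
)

```text
clock: 21.98
eef_pos: [0.6555, 0.0934, 0.1262]
tool_rot: [-0.063, 0.998, 0.0, -0.0]
ft_force: [0.5, 0.4, 0.3]
grip_width: -0.0003
grasp_force: 0.0
```

Call:
carry_out(
  increments=[0,0.9,0,0,0,0,0.9,0,0,0,0,0.9,0,0,0,0,0.9,0,0,0,0,0,0,0,0],
)

```text
clock: 22.6
eef_pos: [0.6196, 0.0889, 0.1256]
tool_rot: [-0.063, 0.998, -0.0, -0.001]
ft_force: [-0.2, 0.4, 0.4]
grip_width: 0.0
grasp_force: 0.0
```

```bash
python3 lid.py
```

```text
tcp case mm [78.698   0.4788] 125.5610263488458 yaw err -0.0008069831313833875 ft [-0.1663  0.4238  0.3608] clk 22.6
pts 288
far [ 56.7556 152.6627] median dir 87.81381274597341
press 0.76 [63.9744 -4.437 ] 134.53272383277093 phi 1.5247497827951026
```

The lid follows the fingers and is at about 1.52 rad. Carry on along the arc.

Call:
carry_out(
  increments=[0,1.2,0,-0.1,0,0,1.2,0,0,0,0,1.2,0,0.3,0,0,1.2,0,0.4,0,0,1.0,0,0.6,0],
)

```text
clock: 23.32
eef_pos: [0.5634, 0.0818, 0.1138]
tool_rot: [-0.063, 0.998, 0.0, 0.0]
ft_force: [-0.3, -0.4, 1.5]
grip_width: -0.0001
grasp_force: 0.6
```

Call:
carry_out(
  increments=[0,1.0,0,0.7,0,0,0.9,0,0.9,0,0,0.8,0,0.9,0,0,0.7,0,0.6,0,0,0,0,0,0],
)

```text
clock: 23.95
eef_pos: [0.5285, 0.0774, 0.082]
tool_rot: [-0.063, 0.998, -0.0, -0.001]
ft_force: [0.3, -0.1, 0.4]
grip_width: 0.0004
grasp_force: 0.0
```

```bash
python3 lid.py
```

```text
tcp case mm [-13.1308   0.5641] 82.03582797455066 yaw err -0.000781986679519453 ft [ 0.334  -0.1343  0.3789] clk 23.95
pts 414
far [-27.3938 164.1098] median dir 31.032296028247643
press 0.65 [-33.9856  -1.5994] 83.64808103524656 phi 0.4037552909073965
```

Call:
carry_out(
  increments=[0,0.7,0,0.7,0,0,0.6,0,0.6,0,0,0.4,0,0.6,0,0,0.3,0,0.5,0,0,0,0,0,0],
)

```text
clock: 24.68
eef_pos: [0.5089, 0.0749, 0.0582]
tool_rot: [-0.063, 0.998, -0.0, -0.001]
ft_force: [-0.1, -0.1, 0.0]
grip_width: -0.0001
grasp_force: 0.0
```

```bash
python3 lid.py
```

```text
tcp case mm [-32.9056   0.5753] 58.1951970895358 yaw err -0.0007618191421735476 ft [-0.1311 -0.1132  0.028 ] clk 24.675
pts 535
far [-46.3057 163.1164] median dir 14.112905730192761
press 0.83 [-47.0785  -5.3693] 55.71218537937839 phi 0.11592280225436966
```

Close to the bead now. From here I press in small steps and watch the force.

Call:
carry_out(
  increments=[0,0.2,0,0.2,0,0,0,0,0.15,0,0,0,0,0.1,0,0,0,0,0.1,0,0,0,0,0,0],
)

```text
clock: 25.4
eef_pos: [0.5078, 0.0748, 0.0532]
tool_rot: [-0.063, 0.998, -0.0, -0.0]
ft_force: [0.4, 0.2, -0.4]
grip_width: -0.0001
grasp_force: 0.0
```

Call:
carry_out(
  increments=[0,0,0,0.05,0,0,0,0,0.05,0,0,0,0,0,0,0,0,0,0,0,0,0,0,0,0],
)

```text
clock: 26.02
eef_pos: [0.5078, 0.0748, 0.0523]
tool_rot: [-0.063, 0.998, -0.0, 0.0]
ft_force: [-0.1, 0.4, 0.2]
grip_width: -0.0001
grasp_force: 0.0
```

Call:
carry_out(
  increments=[0,0,0,0.05,0,0,0,0,0.05,0,0,0,0,0.05,0,0,0,0,0,0,0,0,0,0,0],
)

```text
clock: 26.65
eef_pos: [0.5077, 0.0748, 0.051]
tool_rot: [-0.063, 0.998, 0.0, -0.0]
ft_force: [-1.1, -0.6, 3.8]
grip_width: 0.0
grasp_force: 2.2
```

Call:
carry_out(
  increments=[0,0,0,0.05,0,0,0,0,0.05,0,0,0,0,0,0,0,0,0,0,0,0,0,0,0,0],
)

```text
clock: 27.28
eef_pos: [0.5076, 0.0748, 0.0505]
tool_rot: [-0.063, 0.998, 0.0, 0.0]
ft_force: [-4.0, -0.0, 8.3]
grip_width: -0.0001
grasp_force: 4.3
```

The force is building as expected against the ball (8 N). Continue in half-millimetre steps.

Call:
carry_out(
  increments=[0,0,0,0.05,0,0,0,0,0,0,0,0,0,0.05,0,0,0,0,0,0,0,0,0,0,0],
)

```text
clock: 27.9
eef_pos: [0.5075, 0.0747, 0.0498]
tool_rot: [-0.063, 0.998, -0.0, 0.0]
ft_force: [-4.1, -0.9, 10.7]
grip_width: -0.0001
grasp_force: 5.1
```

```bash
python3 lid.py
```

```text
tcp case mm [-34.2677   0.5577] 49.77490034116565 yaw err -0.0008157631422506251 ft [-4.0918 -0.9476 10.6901] clk 27.9
pts 567
far [-45.9928 164.6091] median dir 10.271613673840621
press 0.93 [-46.5124  -4.4656] 45.85505316058902 phi 0.026236975856009148
```

Call:
carry_out(
  increments=[0,0,0,0.05,0,0,0,0,0,0,0,0,0,0.05,0,0,0,0,0,0,0,0,0,0,0],
)

```text
clock: 28.62
eef_pos: [0.5075, 0.0748, 0.0494]
tool_rot: [-0.063, 0.998, 0.0, 0.0]
ft_force: [-6.1, -1.0, 15.9]
grip_width: 0.0004
grasp_force: 7.6
```

Call:
carry_out(
  increments=[0,0,0,0.03,0,0,0,0,0,0,0,0,0,0,0,0,0,0,0,0,0,0,0,0,0],
)

```text
clock: 29.25
eef_pos: [0.5075, 0.0748, 0.0494]
tool_rot: [-0.063, 0.998, 0.0, 0.0]
ft_force: [-6.8, -0.5, 17.3]
grip_width: -0.0002
grasp_force: 8.4
```

The force is 17 N, with some sideways drag, so the finger contact isn't quite at the press point. I'll ease off, shift 6 mm towards the front edge to relieve the drag, and press again.

Call:
carry_out(
  increments=[0,0,0,-0.3,0,0,0,0,-0.1,0,0,0.6,0,0,0,0,0,0,0.2,0,0,0,0,0,0],
)

```text
clock: 29.88
eef_pos: [0.5009, 0.074, 0.0501]
tool_rot: [-0.063, 0.998, -0.0, -0.001]
ft_force: [-4.6, -0.4, 8.6]
grip_width: -0.0004
grasp_force: 4.5
```

Call:
carry_out(
  increments=[0,0,0,0.05,0,0,0,0,0.05,0,0,0,0,0,0,0,0,0,0,0,0,0,0,0,0],
)

```text
clock: 30.5
eef_pos: [0.5009, 0.0739, 0.0499]
tool_rot: [-0.063, 0.998, -0.0, -0.0]
ft_force: [-5.6, -0.3, 13.6]
grip_width: 0.0003
grasp_force: 7.2
```

```bash
python3 lid.py
```

```text
tcp case mm [-40.9089   0.59  ] 49.87708373200636 yaw err -0.000762623051620559 ft [-5.5779 -0.2509 13.6327] clk 30.5
pts 563
far [-51.2589 164.9771] median dir 10.066829491066976
press 0.89 [-46.241   -3.6682] 47.09215119146448 phi 0.038111867791604886
```

Call:
carry_out(
  increments=[0,0,0,0.04,0,0,0,0,0,0,0,0,0,0,0,0,0,0,0,0,0,0,0,0,0],
)

```text
clock: 31.22
eef_pos: [0.501, 0.074, 0.0498]
tool_rot: [-0.063, 0.998, 0.0, -0.0]
ft_force: [-6.0, -1.3, 16.8]
grip_width: -0.0003
grasp_force: 8.2
```

Call:
carry_out(
  increments=[0,0,0,0.03,0,0,0,0,0,0,0,0,0,0,0,0,0,0,0,0,0,0,0,0,0],
)

```text
clock: 31.85
eef_pos: [0.5009, 0.074, 0.0497]
tool_rot: [-0.063, 0.998, 0.0, -0.0]
ft_force: [-7.3, -0.8, 18.1]
grip_width: 0.0001
grasp_force: 9.0
```

```bash
python3 - <<'E'
from h import *
c=bot.camera("side"); cv2.imwrite("pics/s2.png",cv2.resize(c["pixels"][160:270,215:345],None,fx=5,fy=5,interpolation=cv2.INTER_CUBIC))
P=cloud(c); yw=.126; Rm=np.array([[np.cos(yw),np.sin(yw)],[-np.sin(yw),np.cos(yw)]]); q=(P[...,:2]-[.5416,.0785])@Rm.T*1000; z=P[...,2]*1000
for y0 in (-55,40,60):
  for a in range(-66,70,8):
    s=(abs(q[...,1]-y0)<10)&(abs(q[...,0]-a)<4)&(z>38)&(z<60)
    if s.sum()>2: print(y0,a,np.percentile(z[s],[20,50,80]).round(1),end=";")
  print()
E
```

```text
-55 -58 [50.2 51.  52.1];-55 -50 [50.6 50.9 51.4];-55 -26 [47.5 49.6 50. ];-55 -18 [47.6 48.3 48.6];-55 -10 [48.3 48.7 49.4];-55 -2 [46.6 47.  47.8];-55 6 [46.3 46.7 47.4];-55 14 [45.8 46.6 47. ];-55 22 [44.6 46.2 46.7];-55 30 [44.  45.6 46.5];-55 38 [42.8 43.9 44.8];-55 46 [44.1 44.4 45.8];-55 54 [44.4 44.6 45. ];
40 -58 [50.2 51.1 52.1];40 -50 [49.5 51.  51.2];40 -42 [49.2 50.3 50.7];40 -34 [48.1 49.5 50.3];40 -26 [48.6 48.9 50.4];40 -18 [47.6 47.9 48.5];40 -10 [46.8 48.9 49.6];40 -2 [47.4 48.4 48.7];40 6 [46.  47.6 48.3];40 14 [45.4 46.9 47.9];40 22 [45.1 45.8 47.5];40 30 [44.4 45.3 45.8];40 38 [44.2 44.9 45.4];40 46 [43.8 45.  45.8];40 54 [43.  43.9 44.9];
60 -58 [46.3 50.2 51.4];60 -50 [49.7 50.9 52.1];60 -42 [48.8 49.4 50. ];60 -34 [47.9 49.4 49.8];60 -26 [48.  48.9 49.6];60 -18 [47.  48.6 49.4];60 -10 [46.7 49.1 49.3];60 -2 [46.3 47.  48.3];60 6 [45.9 47.  48.4];60 14 [46.  46.7 47.2];60 22 [44.3 46.1 47. ];60 30 [42.8 44.3 45.8];60 38 [43.9 45.2 46. ];60 46 [42.8 44.5 45.5];60 54 [39.5 42.5 45.2];
```

View pics/s2.png

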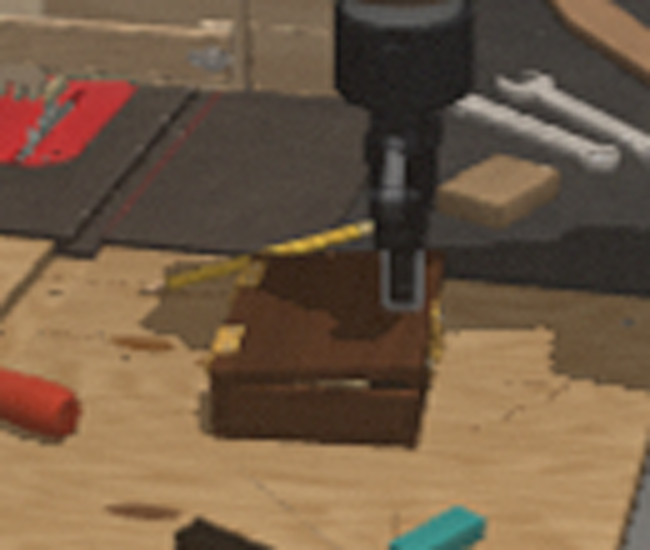

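The lid is at 0.063 rad with nothing in the way; it is just the ball resisting. I'll hold, then press on slightly, watching the force.

Call:
carry_out(
  increments=[0,0,0,0,0,0,0,0,0,0,0,0,0,0,0,0,0,0,0,0,0,0,0,0,0],
)

```text
clock: 32.52
eef_pos: [0.5009, 0.074, 0.0497]
tool_rot: [-0.063, 0.998, -0.0, -0.0]
ft_force: [-6.9, -0.7, 18.2]
grip_width: 0.0002
grasp_force: 9.0
```

Call:
carry_out(
  increments=[0,0,0,0.03,0,0,0,0,0,0,0,0,0,0,0,0,0,0,0,0,0,0,0,0,0],
)

```text
clock: 33.15
eef_pos: [0.5006, 0.0739, 0.0482]
tool_rot: [-0.063, 0.998, -0.0, -0.001]
ft_force: [-4.0, 0.5, 10.4]
grip_width: 0.0
grasp_force: 5.2
```

It gave way: the force dropped to 10 N at about 0.048 rad. One more small step.

Call:
carry_out(
  increments=[0,0,0,0.03,0,0,0,0,0,0,0,0,0,0,0,0,0,0,0,0,0,0,0,0,0],
)

```text
clock: 33.78
eef_pos: [0.5006, 0.0739, 0.0481]
tool_rot: [-0.063, 0.998, -0.0, -0.001]
ft_force: [-4.2, -0.2, 11.5]
grip_width: -0.0
grasp_force: 5.9
```

Call:
carry_out(
  increments=[0,0,0,0.03,0,0,0,0,0,0,0,0,0,0,0,0,0,0,0,0,0,0,0,0,0],
)

```text
clock: 34.4
eef_pos: [0.5004, 0.0739, 0.0468]
tool_rot: [-0.063, 0.998, -0.0, -0.001]
ft_force: [-2.0, -1.3, 5.0]
grip_width: 0.0001
grasp_force: 2.8
```

Call:
carry_out(
  increments=[0,0,0,0.03,0,0,0,0,0,0,0,0,0,0.03,0,0,0,0,0,0,0,0,0,0,0],
)

```text
clock: 35.02
eef_pos: [0.5017, 0.074, 0.046]
tool_rot: [-0.063, 0.998, -0.0, -0.0]
ft_force: [-0.1, -0.0, -0.4]
grip_width: 0.0002
grasp_force: 0.0
```

```bash
cat > slope.py <<'E'
from h import *
c=bot.camera("side"); P=cloud(c); yw=.126; Rm=np.array([[np.cos(yw),np.sin(yw)],[-np.sin(yw),np.cos(yw)]]); q=(P[...,:2]-[.5416,.0785])@Rm.T*1000; z=P[...,2]*1000
s=(q[...,1]>30)&(q[...,1]<68)&(abs(q[...,0])<52)&(z>38)&(z<60); f=np.polyfit(q[s][:,0],z[s],1); print("lid slope",-f[0],"z at front",np.polyval(f,-50),"ft",bot.get_obs()["ft_force"])
E
python3 slope.py
```

```text
lid slope 0.01665191429286042 z at front 46.06603845855693 ft [ 0.6438 -1.3006 -0.6439]
```

The force is gone, so the lid left the finger: it snapped. Rise and verify.

Call:
carry_out(
  increments=[0,0,0,-2,0,0,0,0,-4,0,0,0,0,-4,0,0,0,0,-4,0,0,0,0,0,0],
)

```text
clock: 35.7
eef_pos: [0.5044, 0.0745, 0.1898]
tool_rot: [-0.063, 0.998, 0.0, 0.004]
ft_force: [-0.0, -0.1, -1.2]
grip_width: -0.0002
grasp_force: 0.0
```

```bash
python3 slope.py; python3 - <<'E'
from h import *
c=bot.camera("wrist"); cv2.imwrite("pics/w6.png",c["pixels"]); P=cloud(c); yw=.126; Rm=np.array([[np.cos(yw),np.sin(yw)],[-np.sin(yw),np.cos(yw)]]); q=(P[...,:2]-[.5416,.0785])@Rm.T*1000; z=P[...,2]*1000
s=(abs(q[...,1])<68)&(abs(q[...,0])<52)&(z>38)&(z<60)
A=np.c_[q[s],np.ones(s.sum())]; print("lid plane",np.linalg.lstsq(A,z[s],rcond=None)[0])
s=(abs(q[...,1])<150)&(q[...,0]<-75)&(q[...,0]>-160)&(abs(z)<8)
A=np.c_[q[s],np.ones(s.sum())]; print("table",s.sum(),np.linalg.lstsq(A,z[s],rcond=None)[0])
c=bot.camera("top")
for n in ["offcut","tape_measure","pencil","setup_block"]:
    for d in bot.place_of(c,n)[:3]: print(n,round(d["p"],2),w(c,d["xyz"]))
E
```

```text
lid slope 0.017777146268405566 z at front 45.926072919716205 ft [ 0.4609  0.4898 -0.2589]
lid plane [-0.0228 -0.0001 44.929 ]
table 30547 [0.0004 0.0014 0.3927]
offcut 0.79 [ 0.4971 -0.18    0.0014]
offcut 0.24 [ 0.6246 -0.0613  0.0008]
tape_measure 0.64 [ 0.6413  0.4034 -0.0008]
pencil 0.55 [ 0.6229 -0.0587  0.0059]
setup_block 0.5 [0.5469 0.28   0.0003]
setup_block 0.45 [ 0.4474  0.2463 -0.0033]
```

View pics/w6.png

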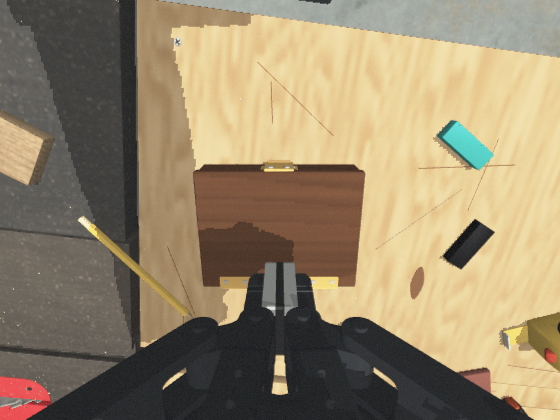

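The lid is past the ball but still lies at about 0.02 rad (plane slope −0.023, table 0.000), so it isn't fully shut. I'll go back and press it gently home.

Call:
carry_out(
  increments=[0,0,0,5,0,0,0,0,5,0,0,0,0,3,0,0,0,0,0.9,0,0,0,0,0,0],
)

```text
clock: 36.67
eef_pos: [0.5016, 0.074, 0.0471]
tool_rot: [-0.063, 0.998, -0.0, -0.001]
ft_force: [0.1, 0.1, 0.1]
grip_width: -0.0
grasp_force: 0.0
```

Call:
carry_out(
  increments=[0,0,0,0.05,0,0,0,0,0.05,0,0,0,0,0,0,0,0,0,0,0,0,0,0,0,0],
)

```text
clock: 37.3
eef_pos: [0.5019, 0.0741, 0.0465]
tool_rot: [-0.063, 0.998, 0.0, 0.0]
ft_force: [-0.0, -0.2, 0.6]
grip_width: -0.0002
grasp_force: 0.0
```

Call:
carry_out(
  increments=[0,0,0,0.05,0,0,0,0,0,0,0,0,0,0,0,0,0,0,0,0,0,0,0,0,0],
)

```text
clock: 37.92
eef_pos: [0.5018, 0.0741, 0.0458]
tool_rot: [-0.063, 0.998, 0.0, 0.0]
ft_force: [-0.3, 0.2, 0.7]
grip_width: -0.0003
grasp_force: 0.0
```

Call:
carry_out(
  increments=[0,0,0,0.05,0,0,0,0,0,0,0,0,0,0.05,0,0,0,0,0,0,0,0,0,0,0],
)

```text
clock: 38.55
eef_pos: [0.5018, 0.0741, 0.0448]
tool_rot: [-0.063, 0.998, 0.0, -0.0]
ft_force: [-0.8, 0.1, -0.3]
grip_width: 0.0001
grasp_force: 0.0
```

Call:
carry_out(
  increments=[0,0,0,0.05,0,0,0,0,0,0,0,0,0,0,0,0,0,0,0,0,0,0,0,0,0],
)

```text
clock: 39.17
eef_pos: [0.5018, 0.074, 0.0443]
tool_rot: [-0.063, 0.998, 0.0, -0.0]
ft_force: [0.1, -0.3, 0.1]
grip_width: 0.0001
grasp_force: 0.0
```

```bash
python3 slope.py
```

```text
lid slope -0.005843617508258259 z at front 43.47276963206988 ft [0.008  0.0781 0.1647]
```

It has gone home: the front is at 43.5 mm, the slope is about 0 and there is no contact force. Rise and confirm.

Call:
carry_out(
  increments=[0,0,0,-2,0,0,0,0,-4,0,0,0,0,-4,0,0,0,0,-4,0,0,0,0,0,0],
)

```text
clock: 39.85
eef_pos: [0.5043, 0.0744, 0.188]
tool_rot: [-0.063, 0.998, 0.0, 0.004]
ft_force: [-1.1, 0.6, -0.2]
grip_width: 0.0001
grasp_force: 0.0
```

```bash
python3 slope.py; python3 - <<'E'
from h import *
c=bot.camera("wrist"); P=cloud(c); yw=.126; Rm=np.array([[np.cos(yw),np.sin(yw)],[-np.sin(yw),np.cos(yw)]]); q=(P[...,:2]-[.5416,.0785])@Rm.T*1000; z=P[...,2]*1000
s=(abs(q[...,1])<68)&(abs(q[...,0])<52)&(z>38)&(z<60)
r=np.linalg.lstsq(np.c_[q[s],np.ones(s.sum())],z[s],rcond=None)[0]; print("lid plane",r)
if abs(r[0])<.008 and r[2]<44.2: print(bot.job_done())
E
```

```text
lid slope -0.008661565546222879 z at front 43.30072750226144 ft [-0.4707 -0.8285 -0.1487]
lid plane [ 0.0028  0.0001 43.3987]
the job is handed in; nothing more can be done
None
```

The brass setup block is on its edge in the middle slot, the lid is fully shut past its catch (it took 18 N at most, against the 12 N you gave), and the job was handed in at about 40 s with nothing else touched.

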